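Sweep the horn offcuts off the puppet maker's board into the scrap tray

ROBOT

A 7-joint arm with a two-finger parallel gripper is mounted at the origin on the work surface. World frame = base frame: x ahead of the robot, y to its left, z up, the work surface at z = 0. Lengths are in m, angles in rad, forces in N, time in s.
With the tool pointing down it reaches from about 0.425 to 0.925 m from the base axis. Payload 6.8 kg.
Tool frame: the origin (TCP) lies midway between the tips of the shut fingers; the grasp point (between the pads) lies 19 mm behind it (r.pinch_z is the distance from the TCP to the grasp point, in m); z points along the fingers, y is the line along which they close (so a half turn about z gives the same grasp; the last joint's range is limited). The gripper opens to 88 mm and grips with 3 to 60 N. Pads are 20 mm wide; open, the fingers measure 115 mm over their backs; the gripper's body (75 mm by 178 mm) begins 61 mm behind the grasp point.
Start: joints at [-1.29, 0.477, 0.022, 1.555, -0.011, 1.109, -0.083], TCP at [0.256, 0.625, 0.223] pointing down, gripper open.
Joint ranges: [-2.96, 2.96], [-0.34, 2.1], [-1.41, 1.46], [0.24, 2.44], [-1.37, 4.51], [0.17, 1.92], [-2.96, 2.96]. Speed limits (rad/s): [2.39, 2.39, 3.14, 3.14, 3.14, 3.14, 3.14].

INTERFACE

Orientations are given as [roll, pitch, yaw] about the fixed x, y, z axes, in that order (R = Rz(yaw) Ry(pitch) Rx(roll)).
In Python, from rig import r gives the robot as it stands.
- The arm moves only by the tool send_rows, never from a script. Its argument "moves" is text: rows parted by semicolons, each of 7 numbers parted by spaces: the turn, a rotation vector about the world's x, y, z in degrees, then the shift along the world's x, y, z in cm, then the closure, from -1 (fully open) to 1 (shut). A call has 1 to 8 rows; each row shifts and turns the commanded pose from where the row before left it; what a row does not reach is not made up. A row lasts 1/8 s, in which the tool goes at most 62.5 mm and 10.7 degrees, less where a joint would pass 70% of its speed; a pose out of reach is approached as far as the arm can. A call with a gripper value outside its range is refused whole. The fingers move at their own pace and stop on an object; "newtons" is the grip in N (left out, the last holds). Time passes only in rows, so rows that do not move let the fingers close. It gives the time, the measured TCP pose, the force, the opening and the grip force at its end, in the units of the state.
- r.get_obs(): the state, without advancing time (a new reading comes with each control period).
- r.camera(name): name is "scene" or "top"; returns a dict with "frame" (480x640x3 uint8, red, green, blue), "depth" (480x640 float32, m along the optical axis (not along the pixel's ray), 0 where there is no reading), "intrinsics" (3x3 intrinsics, pixels), "extrinsics" (4x4, takes a point from camera to world coordinates). Camera axes: x right, y up, looking along -z (the intrinsics and any distortion apply to the point x, -y, -z); pixel columns grow to the right and rows downward; lengths in m; the calibration is good to about 2 mm. A picture is of the moment at which its call begins.
- r.job_done(): hands the job in; it is judged then, once.
The state is a dict: "t": time; "q": joint angles; "qd": joint speeds; "joint_torque": joint torques, N m; "tool_pos": TCP position; "tcp_rot": TCP orientation; "wrist_force": force on the tool from outside, world axes, zero at the start; "ft_torque": the same for the moment, N m; "finger_gap": finger opening in m; "grasp_force": force on a finger pad.
Only numpy, scipy, OpenCV 4.12 (cv2) and the standard library are available. Lean on these libraries where they do the work, as an engineer would, in place of code of your own. Each camera call takes 0.05 s, during which the arm holds its last target. There are 200 camera calls.

TASK

Clear the cutting board: with the closed fingers, sweep the three flat horn offcuts (a strip, a square and a disc) over the board's edge into the empty scrap tray beside it, not into the paint tin on the other side. Only push them: do not pinch, lift or press hard on them. Leave the two upright finished finials on the board, and everything else around it, standing or lying where it is.

Things in the scene. Friction and masses are not known exactly. Their poses are not given: they have to be found in the camera images.
- board: fixed board, 280 x 240 x 36 mm (x, y, z), cream paper top 36 mm above the work surface, with wooden rails 8 mm wide, 12 mm high along its edges x = +-140 mm. Origin: centre of its underside. x points away from the robot within 9 degrees, y left. Along its open edges y = +-120 mm stand tray and tin, either way. Offcuts lie in three rows, x = -90, 0 and +90 mm (within 6 mm), any piece in any row
- tray: scrap tray: fixed, empty, open, aluminium, outside 280 x 90 x 14 mm (x, y, z), walls and floor 4 mm. Stands along one 280 mm edge of the board, turned like it, 2 mm from it; centre 167 mm from the board's centre along the board's y or -y. Its rim is 22 mm below the board's top: what is pushed over the edge drops in. Origin: centre of its underside
- tin: paint tin: fixed dark steel box 280 x 90 x 24 mm (x, y, z), filled nearly to its rim with eight coloured blocks of dried paint, along the other long edge of the board. Not the place for offcuts. Origin: centre of its underside.
- offcut_strip: dark horn offcut, a strip 32 x 20 x 14 mm (x, y, z), about 12 g. Lies flat on the board at the start, at any yaw; slides when pushed, and turns and slips off a fingertip that pushes it off-centre. Origin: centre of its underside, z up.
- offcut_square: dark horn offcut, a square 28 x 28 x 14 mm, about 15 g. Lies flat on the board at the start, at any yaw; slides when pushed, and turns and slips off a fingertip that pushes it off-centre. Origin: centre of its underside, z up.
- offcut_disc: dark horn offcut, a round disc 30 mm across and 14 mm thick, about 14 g. Lies flat on the board at the start, at any yaw; slides when pushed, and turns and slips off a fingertip that pushes it off-centre. Origin: centre of its underside, z up.
- finial_a: finished turned piece of the same dark horn, upright on the board among the offcuts, between two of their rows (within 4 mm of board x = -45 mm): round foot 26 mm across, waist, bulb, 40 mm tall, 45 g. To be left alone. Origin: centre of its foot
- finial_b: second finished finial, the same in shape and size, standing on the board within 4 mm of board x = +45 mm. To be left alone. Origin: centre of its foot.
- ink: closed black ink jar, 56 mm across, 75 mm tall, on the work surface around the board. Bystander. Origin: centre of its underside.
- pot: closed brass pot, 64 mm across, 55 mm tall, around the board. Bystander. Origin: centre of its underside.
- cup: white open ceramic cup, 70 mm across, 80 mm tall, around the board. Bystander. Origin: centre of its underside.
- mallet: small wooden mallet lying on the work surface to the right of the board. Bystander. Its handle lies along its x.
- spatula: spatula with a wooden handle lying on the work surface to the left of the board. Bystander. Its handle lies along its x.

How it is judged:
By the outcome, as a careful person would: the job done as asked, in the order asked, and still so for the second after the job is handed in, with the robot touching nothing.
It also fails if it takes over 64 s, if anything falls off the work surface, if the arm or the gripper's body presses on something with over 40 N, if the wrist force passes 120 N, or if a joint passes its speed limit or range.

## Working session

There is one attempt and no reset: what is moved stays moved. The work goes in short steps, Python scripts to look and compute and a tool call to move; the robot and the scene stay as the last step left them, time stands still between calls to the robot, and variables do not carry over. Pictures are saved under pics/ and viewed, at most 10 in all, crops included, and the job is handed in when it is done.

Besides the shell and the picture viewer there is one more tool, called after "Request:" in YAML: its name, and indented under it one key for each argument. send_rows: Moves the arm, as the interface text tells. Its arguments: {"type":"object","properties":{"moves":{"type":"string"},"newtons":{"type":"number"}},"required":["moves"]}

```bash
mkdir -p pics; cat > h.py <<'E'
import numpy as np, cv2
from rig import r
def pts(c):
    d=c['depth'];K=c['intrinsics'];E=c['extrinsics']
    v,u=np.mgrid[0:480,0:640]
    P=np.stack([(u-K[0,2])/K[0,0]*d,-(v-K[1,2])/K[1,1]*d,-d,np.ones_like(d)],-1)
    W=(P@E.T)[...,:3]; W[d<=0]=np.nan
    return W
def ray(c,u,v,z):
    K=c['intrinsics'];E=c['extrinsics']
    d=E[:3,:3]@np.array([(u-K[0,2])/K[0,0],-(v-K[1,2])/K[1,1],-1]);o=E[:3,3]
    return o+d*(z-o[2])/d[2]
E
python3 - <<'E'
from h import *
for n in('top','scene'):
    c=r.camera(n); cv2.imwrite(f'pics/{n}0.png',c['frame'][...,::-1]); np.savez(f'{n}0.npz',**c)
    print(n,c['intrinsics'],c['extrinsics'].round(3),[k for k in c])
o=r.get_obs();print(o['t'],o['tool_pos'],o['tcp_rot'])
E
```

```text
top [[546.00934596   0.         321.45891445]
 [  0.         546.00934596 249.98496919]
 [  0.           0.           1.        ]] [[ 0.027  0.989 -0.146  0.423]
 [-0.999  0.03   0.019  0.002]
 [ 0.023  0.145  0.989  1.218]
 [ 0.     0.     0.     1.   ]] ['frame', 'depth', 'intrinsics', 'extrinsics']
scene [[558.52516186   0.         314.23713312]
 [  0.         558.52516186 231.39650248]
 [  0.           0.           1.        ]] [[ 0.062 -0.558  0.828  1.794]
 [ 0.998  0.038 -0.049 -0.06 ]
 [-0.004  0.829  0.559  0.844]
 [ 0.     0.     0.     1.   ]] ['frame', 'depth', 'intrinsics', 'extrinsics']
0.1 [0.2556832  0.62411952 0.22178986] [-3.13999293e+00  1.09882761e-04  2.75281184e+00]
```

View pics/top0.png

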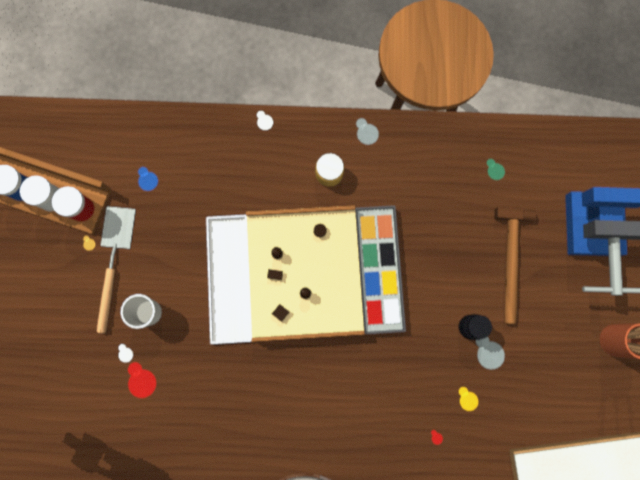

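View pics/scene0.png

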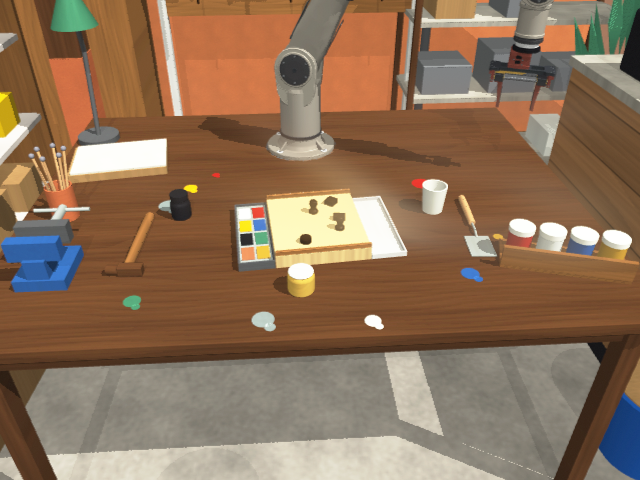

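The tray is on the left (+y), around top-view pixel (230,280), with the tin on the right. The disc is at (320,231), the strip at (275,275) and the square at (281,313). The finials are at (277,253) and (305,293). Next I measure them.

```bash
cat >> h.py <<'E'
def board(c):
    W=pts(c);f=c['frame'].astype(int)
    m=((f[...,0]>190)&(f[...,0]-f[...,2]>25)&(abs(W[...,2]-.036)<.012)&(W[...,0]<.75)&(W[...,0]>.3)&(abs(W[...,1])<.3)).astype(np.uint8)
    m=cv2.morphologyEx(m,cv2.MORPH_OPEN,np.ones((5,5)))
    n,l,s,_=cv2.connectedComponentsWithStats(m);i=1+s[1:,4].argmax()
    return (l==i).astype(np.uint8)
def items(c,hull):
    f=c['frame'];k=((f.max(-1)<100)).astype(np.uint8)*hull
    n,l,s,ce=cv2.connectedComponentsWithStats(k)
    return [(l==i) for i in range(1,n) if s[i,4]>40]
E
python3 - <<'E'
from h import *
c=dict(np.load('top0.npz'));W=pts(c)
b=board(c);cn=max(cv2.findContours(b,0,2)[0],key=cv2.contourArea);h=cv2.convexHull(cn)
P=np.array([ray(c,*p[0],.036)[:2] for p in h],np.float32)
R=cv2.minAreaRect(P*1000);print('board',R,cv2.boxPoints(R).round(1).tolist(), 'z',np.nanmedian(W[b>0][:,2]))
hull=cv2.fillConvexPoly(np.zeros((480,640),np.uint8),h,1)
hull=cv2.erode(hull,np.ones((3,3)))
for m in items(c,hull):
    z=np.nanpercentile(W[m][:,2],90)
    cc=max(cv2.findContours(m.astype(np.uint8),0,2)[0],key=cv2.contourArea)
    Q=np.array([ray(c,*p[0],.050)[:2] for p in cc],np.float32)*1000
    q=cv2.minAreaRect(Q); v,u=np.argwhere(m).mean(0)
    t=m&(W[...,2]>.066); 
    print((round(u),round(v)),'z90',z.round(4),'n',m.sum(),'rect@50',np.round(q[0],1),np.round(q[1],1),round(q[2]), 'cent',(ray(c,u,v,.05)*1000).round(1)[:2],'upper pts',t.sum(), (np.nanmean(W[t],0)*1000).round(1) if t.any() else '')
# tray, bystanders
for n,(x0,y0,x1,y1) in dict(tray=(205,210,250,345),tin=(355,205,406,335),pot=(310,150,348,190),ink=(455,312,495,342),cup=(118,292,165,330)).items():
    w=W[y0:y1,x0:x1].reshape(-1,3);w=w[w[:,2]>.007];print(n,(np.nanpercentile(w,[2,50,98],axis=0)*1000).round().tolist())
E
```

```text
board ((544.9972534179688, 16.170074462890625), (262.23504638671875, 239.17123413085938), 5.1234049797058105) [[403.70001220703125, 123.5999984741211], [425.1000061035156, -114.5999984741211], [686.2999877929688, -91.19999694824219], [664.9000244140625, 147.0]] z 0.035745538089179574
(320, 230) z90 0.0522 n 115 rect@50 [637.8 -14.6] [24.3 23.9] 2 cent [638. -15.] upper pts 0 
(277, 253) z90 0.0761 n 92 rect@50 [585.7  75.7] [21.8 21.6] 2 cent [585.8  76.2] upper pts 65 [585.3  76.1  72.7]
(275, 275) z90 0.0528 n 107 rect@50 [538.8  78.7] [28.9 17. ] 82 cent [538.8  78.8] upper pts 0 
(305, 293) z90 0.0756 n 84 rect@50 [501.3  11.6] [21.4 19.2] 2 cent [501.5  12.2] upper pts 69 [501.3  12.3  72.3]
(280, 313) z90 0.052 n 134 rect@50 [458.1  64. ] [24.9 24. ] 53 cent [458.2  63.8] upper pts 0 
tray [[395.0, 135.0, 7.0], [560.0, 182.0, 12.0], [673.0, 235.0, 40.0]]
tin [[428.0, -198.0, 14.0], [553.0, -145.0, 20.0], [697.0, -96.0, 38.0]]
pot [[752.0, -61.0, 13.0], [776.0, -32.0, 54.0], [808.0, -3.0, 59.0]]
ink [[416.0, -376.0, 11.0], [441.0, -346.0, 73.0], [465.0, -328.0, 79.0]]
cup [[422.0, 323.0, 8.0], [455.0, 370.0, 55.0], [485.0, 387.0, 83.0]]
```

Request:
send_rows:
  moves: "0 0 -8 1.9 -5.4 0 1;0 0 -8 1.9 -5.4 0 1;0 0 -8 1.9 -5.4 0 1;0 0 -8 1.9 -5.4 0 1;0 0 -8 1.9 -5.4 0 1;0 0 -8 1.8 -5.4 0 1;0 0 -8 1.8 -5.4 0 1;0 0 -6.6 1.8 -5.4 0 1"
  newtons: 20

```text
t: 1.1
tool_pos: [0.405, 0.1908, 0.2226]
tcp_rot: [-3.142, -0.0, 1.656]
wrist_force: [-0.3, -0.2, -0.7]
finger_gap: 0.011
grasp_force: 0.0
```

```bash
cat >> h.py <<'E'
A=np.deg2rad(5.1);BX=np.array([np.cos(A),np.sin(A)]);BY=np.array([-np.sin(A),np.cos(A)]);BC=np.array([545,16.2])
def w2b(p): d=np.asarray(p)[:2]-BC; return np.array([d@BX,d@BY]).round(1)
def b2w(bx,by): return BC+bx*BX+by*BY
def tcp():
    o=r.get_obs();p=np.array(o['tool_pos'])*1000
    print('t',round(o['t'],2),'tcp',p.round(1),'b',w2b(p),'rpy',np.rad2deg(o['tcp_rot']).round(1),'F',np.round(o['wrist_force'],1),'gap',round(o['finger_gap'],4));return p
def go(bx,by,z=None):
    p=np.array(r.get_obs()['tool_pos'])*1000;d=b2w(bx,by)-p[:2];print('delta cm',(d/10).round(2), None if z is None else round((z-p[2])/10,2))
E
python3 -c "
from h import *
tcp();go(-87,22,41)
print(w2b((638,-15)),w2b((538.8,78.8)),w2b((458.2,63.8)))"
```

```text
t 1.1 tcp [405.  190.8 222.6] b [-123.9  186.3] rpy [-180.    -0.    94.9] F [-0.3 -0.2 -0.7] gap 0.011
delta cm [  5.14 -16.04] -18.16
[ 89.9 -39.3] [-0.6 62.9] [-82.2  55.1]
```

Request:
send_rows:
  moves: "0 0 0.2 1.7 -5.4 0 1;0 0 0 1.7 -5.4 0 1;0 0 0 1.7 -5.2 0 1;0 0 0 0 0 -5 1;0 0 0 0 0 -5 1;0 0 0 0 0 -4.5 1;0 0 0 0 0 -2 1;0 0 0 0 0 -1.0 1"

```text
t: 2.1
tool_pos: [0.4551, 0.0324, 0.0465]
tcp_rot: [-3.139, 0.001, 1.664]
wrist_force: [0.1, -0.5, 0.4]
finger_gap: 0.0005
grasp_force: 0.0
```

```bash
python3 -c "
from h import *
tcp();go(-87,22,41)
c=r.camera('scene');cv2.imwrite('pics/s1.png',cv2.resize(c['frame'][150:290,200:440,::-1],None,fx=3,fy=3))"
```

```text
t 2.1 tcp [455.1  32.4  46.5] b [-88.1  24.1] rpy [-179.9    0.    95.3] F [ 0.1 -0.5  0.4] gap 0.0005
delta cm [ 0.13 -0.2 ] -0.55
```

View pics/s1.png

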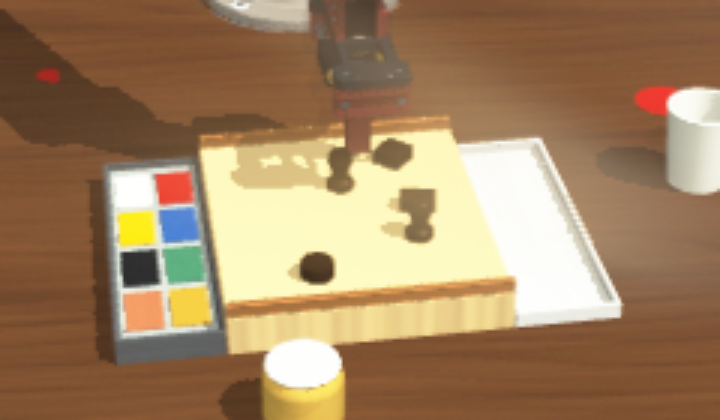

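The fingers (358,135) stand clear of finial a (340,170), behind the square (393,153). I'll lower them and push gently.

Request:
send_rows:
  moves: "0 0 0 0.05 -0.1 -0.55 1;0 0 0 -0.04 0.5 0 1;0 0 0 -0.05 0.5 0 1;0 0 0 -0.04 0.5 0 1;0 0 0 -0.05 0.5 0 1;0 0 0 0 0 0 1"

```text
t: 2.9
tool_pos: [0.4546, 0.0523, 0.0422]
tcp_rot: [3.141, -0.0, 1.665]
wrist_force: [-0.0, -0.4, 0.3]
finger_gap: 0.0003
grasp_force: 0.0
```

```bash
cat >> h.py <<'E'
def look(name=None):
    c=r.camera('top');W=pts(c);f=c['frame'];p=tcp()
    t0=dict(np.load('top0.npz'));b=board(t0)
    h=cv2.convexHull(max(cv2.findContours(b,0,2)[0],key=cv2.contourArea))
    hull=cv2.erode(cv2.fillConvexPoly(np.zeros((480,640),np.uint8),h,1),np.ones((3,3)))
    for m in items(c,hull):
        cc=max(cv2.findContours(m.astype(np.uint8),0,2)[0],key=cv2.contourArea)
        Q=np.array([w2b(ray(c,*q[0],.050)[:2]*1000) for q in cc],np.float32)
        q=cv2.minAreaRect(Q);v,u=np.argwhere(m).mean(0)
        print((round(u),round(v)),'z',np.nanpercentile(W[m][:,2],90).round(3),'n',m.sum(),'board c',np.round(q[0],1),'size',np.round(q[1],1),'ang',round(q[2]))
    if name: cv2.imwrite(f'pics/{name}.png',cv2.resize(f[190:370,190:420,::-1],None,fx=3,fy=3,interpolation=2))
E
python3 -c "
from h import *
look('a1')"
```

```text
t 2.95 tcp [454.6  51.9  42.2] b [-86.9  43.6] rpy [180.   -0.   95.4] F [-0.6  0.3 -0.2] gap 0.0006
(320, 230) z 0.053 n 115 board c [ 89.7 -38.9] size [23.9 24.4] ang 86
(277, 253) z 0.077 n 91 board c [45.9 56.7] size [23.1 19.8] ang 41
(282, 275) z 0.169 n 419 board c [-3.3 48.5] size [66.6 32.3] ang 87
(308, 309) z 0.412 n 89 board c [-82.4  -2.4] size [ 6.3 93.3] ang 81
(294, 327) z 0.492 n 137 board c [-110.6   25.1] size [24.8 40.6] ang 79
```

View pics/a1.png

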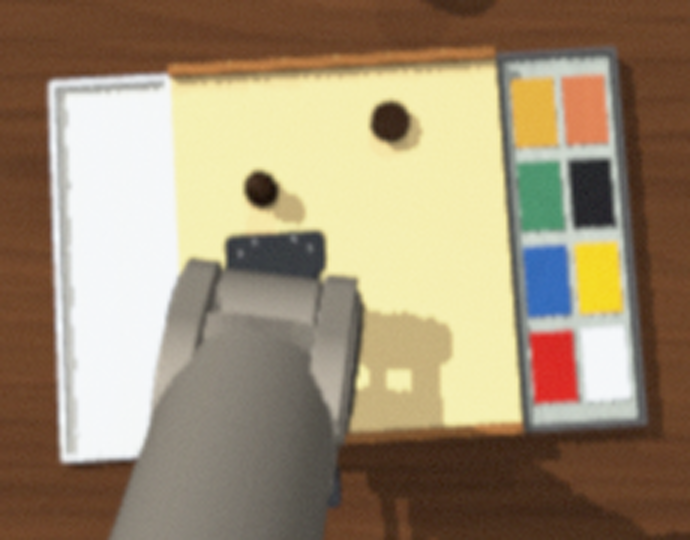

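The arm hides the square in the top view; the disc (390,120) and finial b (262,188) show up undisturbed. I'll use the scene view.

```bash
cat >> h.py <<'E'
def sc(name,box=(160,270,260,400),k=5):
    y0,y1,x0,x1=box;c=r.camera('scene');W=pts(c)
    cv2.imwrite(f'pics/{name}.png',cv2.resize(c['frame'][y0:y1,x0:x1,::-1],None,fx=k,fy=k,interpolation=2))
    m=((c['frame'].max(-1)<105)&(W[...,2]>.042)&(W[...,2]<.085)).astype(np.uint8);m[:y0]=0;m[y1:]=0;m[:,:x0]=0;m[:,x1:]=0
    n,l,s,ce=cv2.connectedComponentsWithStats(m)
    for i in range(1,n):
        if s[i,4]>25:
            w=W[l==i];print('sc',ce[i].round(),s[i,4],'zmax',np.nanpercentile(w[:,2],95).round(3),'b c',w2b(np.nanmean(w,0)*1000),'min',[*np.min([w2b(q*1000) for q in w],0)],'max',[*np.max([w2b(q*1000) for q in w],0)])
E
python3 -c "
from h import *
sc('s2')"
```

```text
sc [305. 239.] 77 zmax 0.052 b c [ 98.4 -39.6] min [np.float64(80.2), np.float64(-52.0)] max [np.float64(110.7), np.float64(-27.4)]
```

View pics/s2.png

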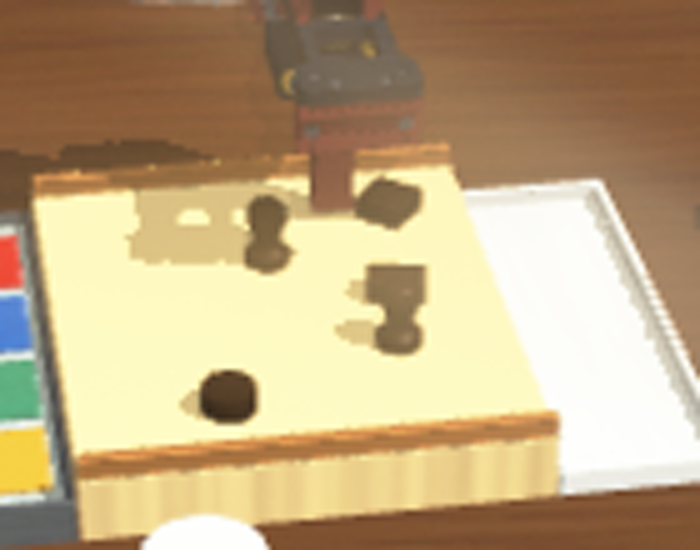

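The square (388,202) sits in front of the fingers and has moved about 17 mm; the strip (395,285) and both finials are untouched.

Request:
send_rows:
  moves: "0 0 0 -0.05 0.5 0 1;0 0 0 -0.04 0.5 0 1;0 0 0 -0.05 0.5 0 1;0 0 0 0 0 0 1"

```text
t: 3.5
tool_pos: [0.4531, 0.0672, 0.0421]
tcp_rot: [-3.142, -0.0, 1.665]
wrist_force: [0.3, 0.1, -0.0]
finger_gap: 0.0004
grasp_force: 0.0
```

```bash
sed -i 's/max(-1)<105/max(-1)<140/' h.py; python3 -c "
from h import *
tcp();sc('s3',(170,240,300,400),8)"
```

```text
t 3.5 tcp [453.1  67.2  42.1] b [-87.  59.] rpy [-180.    -0.    95.4] F [ 0.3  0.1 -0. ] gap 0.0004
sc [342. 199.] 69 zmax 0.053 b c [-76.8  89.3] min [np.float64(-98.0), np.float64(74.6)] max [np.float64(-60.0), np.float64(104.6)]
sc [313. 206.] 79 zmax 0.075 b c [-35.6  -0. ] min [np.float64(-48.3), np.float64(-10.3)] max [np.float64(-26.9), np.float64(9.3)]
sc [338. 223.] 51 zmax 0.068 b c [49.2 53.3] min [np.float64(7.2), np.float64(46.2)] max [np.float64(63.0), np.float64(66.3)]
sc [305. 237.] 54 zmax 0.053 b c [ 93.5 -38.7] min [np.float64(77.2), np.float64(-51.9)] max [np.float64(107.0), np.float64(-26.3)]
```

View pics/s3.png

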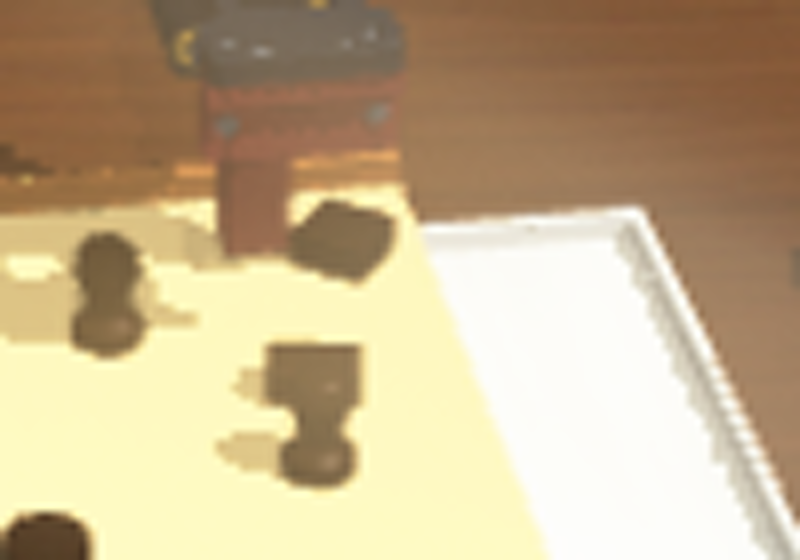

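The square (343,240) is still pushed corner-on but central, about 30 mm from the edge. The finials and strip are unmoved.

Request:
send_rows:
  moves: "0 0 0 -0.05 0.5 0 1;0 0 0 -0.04 0.5 0 1;0 0 0 -0.05 0.5 0 1;0 0 0 -0.04 0.5 0 1;0 0 0 0 0 0 1"

```text
t: 4.18
tool_pos: [0.4513, 0.0872, 0.0421]
tcp_rot: [-3.142, -0.0, 1.665]
wrist_force: [0.6, -0.4, -0.5]
finger_gap: 0.0009
grasp_force: 0.0
```

```bash
python3 -c "
from h import *
tcp();sc('s4',(170,240,300,400),8)"
```

```text
t 4.17 tcp [451.3  87.2  42.1] b [-87.   79.1] rpy [-180.    -0.    95.4] F [ 0.6 -0.4 -0.5] gap 0.0009
sc [349. 198.] 65 zmax 0.053 b c [-79.8 108.2] min [np.float64(-101.8), np.float64(91.4)] max [np.float64(-62.9), np.float64(124.2)]
sc [313. 206.] 75 zmax 0.074 b c [-35.5  -0.1] min [np.float64(-45.7), np.float64(-10.6)] max [np.float64(-26.5), np.float64(9.6)]
sc [339. 224.] 57 zmax 0.068 b c [52.3 54.2] min [np.float64(8.1), np.float64(45.9)] max [np.float64(61.5), np.float64(66.4)]
sc [305. 237.] 54 zmax 0.053 b c [ 93.2 -38.6] min [np.float64(80.1), np.float64(-52.3)] max [np.float64(106.5), np.float64(-25.5)]
```

Request:
send_rows:
  moves: "0 0 0 -0.06 0.7 0 1;0 0 0 -0.06 0.7 0 1;0 0 0 -0.06 0.7 0 1;0 0 0 -0.07 0.7 0 1;0 0 0 -0.06 0.7 0 1;0 0 0 -0.06 0.7 0 1;0 0 0 -0.06 0.7 0 1;0 0 0 0 0 0 1"

```text
t: 5.22
tool_pos: [0.4471, 0.1363, 0.0422]
tcp_rot: [3.141, -0.0, 1.665]
wrist_force: [-0.5, -0.1, -0.4]
finger_gap: 0.0006
grasp_force: 0.0
```

```bash
python3 -c "
from h import *
tcp();sc('s5',(170,260,290,410),6);go(-0.6,25)"
```

```text
t 5.22 tcp [447.1 136.3  42.2] b [-86.9 128.3] rpy [180.   -0.   95.4] F [-0.5 -0.1 -0.4] gap 0.0006
sc [313. 206.] 71 zmax 0.075 b c [-35.1  -0.5] min [np.float64(-46.5), np.float64(-10.2)] max [np.float64(-27.3), np.float64(9.3)]
sc [338. 224.] 60 zmax 0.069 b c [51.2 53.6] min [np.float64(5.9), np.float64(45.7)] max [np.float64(64.1), np.float64(65.7)]
sc [305. 239.] 87 zmax 0.052 b c [ 97.6 -39.3] min [np.float64(77.2), np.float64(-52.7)] max [np.float64(111.0), np.float64(-25.8)]
delta cm [ 9.51 -9.48] None
```

View pics/s5.png

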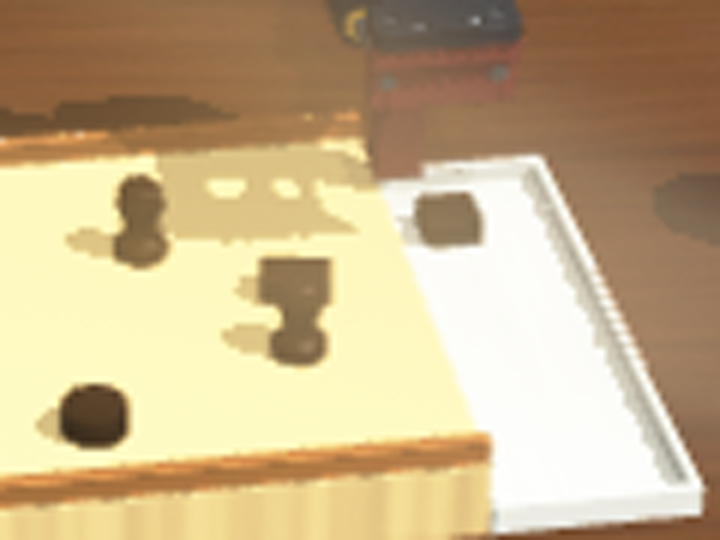

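The square lies flat in the tray (448,218). Next is the strip.

Request:
send_rows:
  moves: "0 0 -0.3 0 0 6 1;0 0 0 0 0 4 1;0 0 0 3.2 -3.2 0 1;0 0 0 3.2 -3.2 0 1;0 0 0 3.15 -3.1 0 1;0 0 0 0 0 0 1;0 0 0 0 0 -5 1;0 0 0 0 0 0 1"

```text
t: 6.28
tool_pos: [0.5391, 0.0409, 0.0896]
tcp_rot: [-3.134, 0.001, 1.659]
wrist_force: [0.2, 0.2, 0.4]
finger_gap: 0.0005
grasp_force: 0.0
```

```bash
python3 -c "
from h import *
tcp();go(0,25,42)"
```

```text
t 6.28 tcp [539.1  40.9  89.6] b [-3.7 25.2] rpy [-179.6    0.    95.1] F [0.2 0.2 0.4] gap 0.0005
delta cm [0.37 0.02] -4.76
```

Request:
send_rows:
  moves: "0 0 0 0.37 0 -2.5 1;0 0 0 0 0 -2.25 1;0 0 0 -0.05 0.5 0 1;0 0 0 -0.04 0.5 0 1;0 0 0 -0.05 0.5 0 1;0 0 0 -0.04 0.5 0 1;0 0 0 -0.05 0.5 0 1;0 0 0 0 0 0 1"

```text
t: 7.28
tool_pos: [0.5439, 0.0663, 0.0447]
tcp_rot: [-3.142, -0.0, 1.659]
wrist_force: [0.9, -0.1, 0.5]
finger_gap: 0.0007
grasp_force: 0.0
```

```bash
python3 -c "
from h import *
tcp();sc('s6',(170,260,290,410),6)"
```

```text
t 7.28 tcp [543.9  66.3  44.7] b [ 3.4 50. ] rpy [-180.    -0.    95.1] F [ 0.9 -0.1  0.5] gap 0.0007
sc [313. 206.] 89 zmax 0.076 b c [-35.    0.4] min [np.float64(-48.2), np.float64(-10.4)] max [np.float64(-24.1), np.float64(11.7)]
sc [341. 220.] 129 zmax 0.075 b c [37.4 63.6] min [np.float64(-11.3), np.float64(46.6)] max [np.float64(64.5), np.float64(91.2)]
sc [305. 239.] 90 zmax 0.053 b c [ 98.2 -39.3] min [np.float64(75.0), np.float64(-52.5)] max [np.float64(114.7), np.float64(-25.9)]
```

View pics/s6.png

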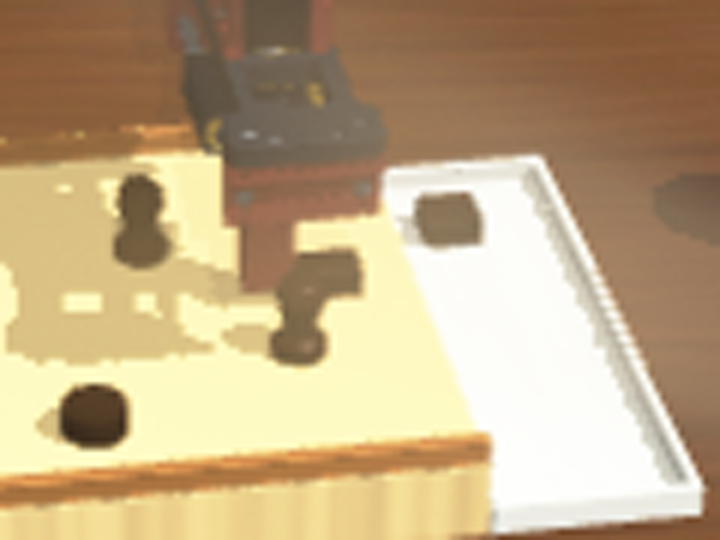

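The strip (330,272) is moving straight between the finials, which haven't moved.

Request:
send_rows:
  moves: "0 0 0 -0.15 0.5 -0.25 1;0 0 0 -0.05 0.5 0 1;0 0 0 -0.05 0.5 0 1;0 0 0 -0.05 0.5 0 1;0 0 0 0 0 0 1"

```text
t: 7.95
tool_pos: [0.541, 0.0863, 0.0422]
tcp_rot: [3.142, -0.0, 1.659]
wrist_force: [-0.1, -0.3, 0.3]
finger_gap: 0.0001
grasp_force: 0.0
```

```bash
python3 -c "
from h import *
tcp();sc('s7',(170,260,290,410),6)"
```

```text
t 7.95 tcp [541.   86.3  42.2] b [ 2.2 70.2] rpy [180.   -0.   95.1] F [-0.1 -0.3  0.3] gap 0.0001
sc [313. 206.] 89 zmax 0.076 b c [-35.4   0.6] min [np.float64(-48.6), np.float64(-10.5)] max [np.float64(-26.5), np.float64(11.5)]
sc [351. 214.] 52 zmax 0.052 b c [ 2.4 97.7] min [np.float64(-17.0), np.float64(85.0)] max [np.float64(13.2), np.float64(112.3)]
sc [339. 222.] 95 zmax 0.076 b c [54.  55.7] min [np.float64(-1.6), np.float64(45.5)] max [np.float64(64.7), np.float64(66.8)]
sc [305. 238.] 82 zmax 0.052 b c [ 96.9 -39. ] min [np.float64(76.0), np.float64(-52.2)] max [np.float64(109.1), np.float64(-25.8)]
```

View pics/s7.png

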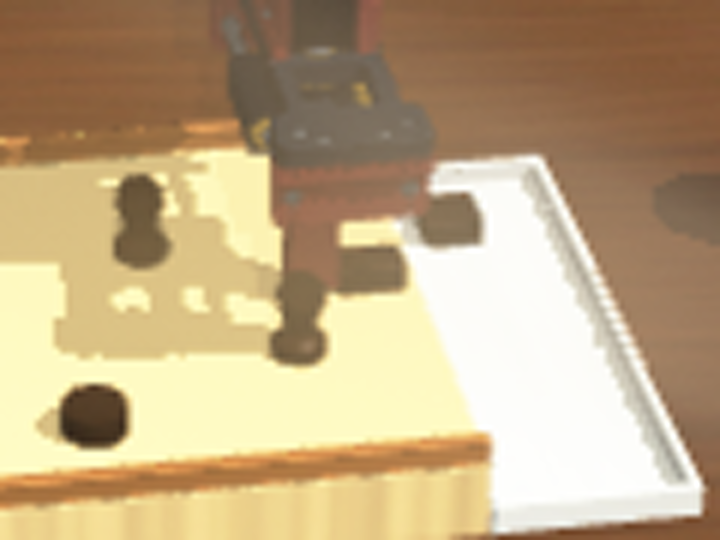

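The strip (370,270) is flush against the fingers and straight. I'll push it over the edge, ending at TCP by ≈ 130, then lift.

Request:
send_rows:
  moves: "0 0 0 -0.07 0.8 0 1;0 0 0 -0.07 0.8 0 1;0 0 0 -0.07 0.8 0 1;0 0 0 -0.07 0.8 0 1;0 0 0 -0.07 0.8 0 1;0 0 0 -0.08 0.9 0 1;0 0 0 -0.08 0.9 0 1;0 0 0 0 0 0 1"

```text
t: 9.0
tool_pos: [0.5358, 0.1448, 0.0421]
tcp_rot: [3.142, -0.0, 1.66]
wrist_force: [0.9, -0.3, 0.2]
finger_gap: 0.0002
grasp_force: 0.0
```

```bash
python3 -c "
from h import *
tcp();sc('s8',(170,260,290,410),6);go(90,-75)"
```

```text
t 9.0 tcp [535.8 144.8  42.1] b [  2.2 128.9] rpy [180.   -0.   95.1] F [ 0.9 -0.3  0.2] gap 0.0002
sc [313. 206.] 86 zmax 0.075 b c [-35.7   0.5] min [np.float64(-51.2), np.float64(-10.4)] max [np.float64(-23.9), np.float64(11.8)]
sc [339. 222.] 82 zmax 0.074 b c [54.  55.6] min [np.float64(40.7), np.float64(45.5)] max [np.float64(64.0), np.float64(67.0)]
sc [305. 238.] 84 zmax 0.053 b c [ 97.5 -39. ] min [np.float64(76.3), np.float64(-52.7)] max [np.float64(111.2), np.float64(-26.0)]
delta cm [ 10.55 -19.45] None
```

View pics/s8.png

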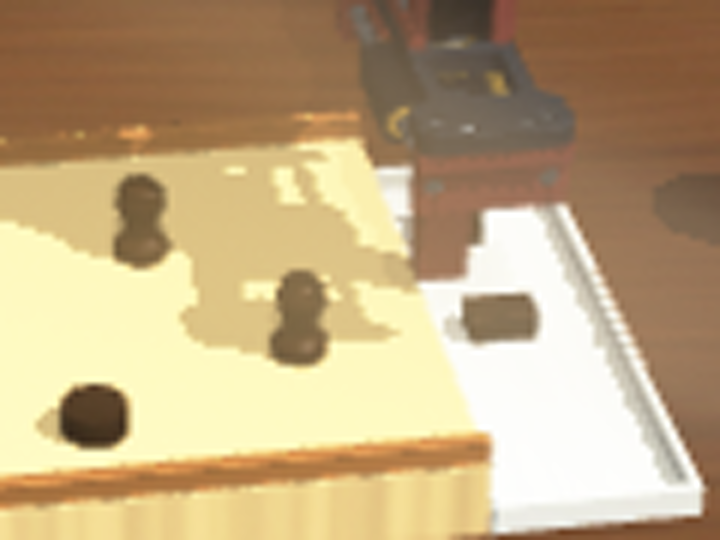

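The strip lies flat in the tray (500,317) and the finials are standing. Last is the disc, which I'll follow by numbers only, since my picture budget is spent.

Request:
send_rows:
  moves: "0 0 0 0 0 6 1;0 0 0 0 0 4 1;0 0 0 2.1 -3.9 0 1;0 0 0 2.1 -3.9 0 1;0 0 0 2.1 -3.9 0 1;0 0 0 2.1 -3.9 0 1;0 0 0 2.1 -3.8 0 1;0 0 0 0 0 0 1"

```text
t: 10.05
tool_pos: [0.6414, -0.0557, 0.1424]
tcp_rot: [3.141, 0.003, 1.652]
wrist_force: [-0.6, -0.7, 0.1]
finger_gap: 0.0002
grasp_force: 0.0
```

```bash
python3 -c "
from h import *
look();go(89.5,-74,42)"
```

```text
t 10.1 tcp [640.8 -53.  142.1] b [ 89.2 -77.4] rpy [-1.80e+02  1.00e-01  9.48e+01] F [-0.1 -0.3 -0.3] gap 0.0006
(277, 253) z 0.077 n 91 board c [45.9 56.7] size [23.1 19.8] ang 41
(347, 298) z 0.654 n 304 board c [-55.6 -89.6] size [ 11.9 156.5] ang 69
(269, 333) z 0.71 n 145 board c [-123.9   74.7] size [80.1  8.3] ang 86
delta cm [-0.01  0.34] -10.01
```

Request:
send_rows:
  moves: "0 0 0.3 0 0.3 -5 1;0 0 0 0 0 -3 1;0 0 0 0 0 -2 1;0 0 0 -0.05 0.5 0 1;0 0 0 -0.04 0.5 0 1;0 0 0 -0.05 0.5 0 1;0 0 0 -0.04 0.5 0 1;0 0 0 0 0 0 1"

```text
t: 11.1
tool_pos: [0.6393, -0.0265, 0.0426]
tcp_rot: [3.141, -0.0, 1.665]
wrist_force: [0.6, -0.5, -0.4]
finger_gap: 0.0005
grasp_force: 0.0
```

```bash
python3 -c "
from h import *
tcp();sc('s9',(170,260,260,410),6)"
```

```text
t 11.1 tcp [639.3 -26.5  42.6] b [ 90.1 -50.9] rpy [180.   -0.   95.4] F [ 0.6 -0.5 -0.4] gap 0.0005
sc [339. 224.] 56 zmax 0.072 b c [55.8 54.7] min [np.float64(45.4), np.float64(46.8)] max [np.float64(64.5), np.float64(65.3)]
sc [305. 237.] 174 zmax 0.073 b c [ 98.5 -38.5] min [np.float64(79.7), np.float64(-61.4)] max [np.float64(110.4), np.float64(-11.3)]
```

Request:
send_rows:
  moves: "0 0 0 -0.05 0.6 0 1;0 0 0 -0.06 0.6 0 1;0 0 0 -0.05 0.6 0 1;0 0 0 -0.05 0.6 0 1;0 0 0 -0.06 0.6 0 1;0 0 0 -0.05 0.6 0 1;0 0 0 -0.05 0.6 0 1;0 0 0 0 0 0 1"

```text
t: 12.15
tool_pos: [0.6353, 0.0155, 0.0421]
tcp_rot: [-3.142, -0.0, 1.665]
wrist_force: [-0.1, 0.5, 1.1]
finger_gap: 0.0003
grasp_force: 0.0
```

```bash
cat >> h.py <<'E'
def dk():
    p=tcp();c=r.camera('scene');W=pts(c);v,u=np.mgrid[0:480,0:640]
    m=(c['frame'].max(-1)<140)&(W[...,2]>.042)&(W[...,2]<.056)
    B=np.stack([(W[...,:2]*1000-BC)@BX,(W[...,:2]*1000-BC)@BY],-1)
    m&=(B[...,0]>65)&(B[...,0]<125)&(abs(B[...,1])<140)
    m&=B[...,1]>w2b(p)[1]+11
    print('disc',m.sum(),B[m].mean(0).round(1),B[m].min(0).round(1),B[m].max(0).round(1)) if m.any() else print('none')
E
python3 -c "
from h import *
dk()"
```

```text
t 12.15 tcp [635.3  15.5  42.1] b [89.9 -8.8] rpy [-180.    -0.    95.4] F [-0.1  0.5  1.1] gap 0.0003
disc 82 [98.1 17. ] [75.3  2.7] [111.2  30.5]
```

Request:
send_rows:
  moves: "0 0 0 -0.06 0.7 0 1;0 0 0 -0.06 0.7 0 1;0 0 0 -0.07 0.7 0 1;0 0 0 -0.06 0.7 0 1;0 0 0 -0.06 0.7 0 1;0 0 0 -0.06 0.7 0 1;0 0 0 -0.07 0.7 0 1;0 0 0 0 0 0 1"

```text
t: 13.2
tool_pos: [0.6309, 0.0646, 0.0421]
tcp_rot: [-3.142, -0.0, 1.665]
wrist_force: [0.1, -0.8, -0.7]
finger_gap: 0.0007
grasp_force: 0.0
```

```bash
python3 -c "
from h import *
dk()"
```

```text
t 13.2 tcp [630.9  64.6  42.1] b [89.9 40.6] rpy [-180.    -0.    95.4] F [ 0.1 -0.8 -0.7] gap 0.0007
disc 86 [98.5 66.5] [80.7 51.6] [113.4  80.1]
```

Request:
send_rows:
  moves: "0 0 0 -0.06 0.7 0 1;0 0 0 -0.06 0.7 0 1;0 0 0 -0.07 0.7 0 1;0 0 0 -0.06 0.7 0 1;0 0 0 -0.06 0.7 0 1;0 0 0 0 0 0 1"

```text
t: 14.0
tool_pos: [0.6278, 0.0997, 0.0421]
tcp_rot: [-3.142, -0.0, 1.665]
wrist_force: [-1.0, 0.6, 0.7]
finger_gap: 0.0005
grasp_force: 0.0
```

```bash
python3 -c "
from h import *
dk()"
```

```text
t 14.0 tcp [627.8  99.7  42.1] b [89.9 75.8] rpy [-180.    -0.    95.4] F [-1.   0.6  0.7] gap 0.0005
disc 77 [ 98.3 101.2] [78.8 87.5] [111.4 114.6]
```

Request:
send_rows:
  moves: "0 0 0 -0.06 0.7 0 1;0 0 0 -0.06 0.7 0 1;0 0 0 -0.07 0.8 0 1;0 0 0 -0.07 0.8 0 1;0 0 0 -0.07 0.8 0 1;0 0 0 -0.07 0.8 0 1;0 0 0 -0.07 0.7 0 1;0 0 0 0 0 0 1"

```text
t: 15.05
tool_pos: [0.623, 0.1526, 0.0421]
tcp_rot: [-3.142, -0.0, 1.665]
wrist_force: [-0.2, 0.4, -0.8]
finger_gap: -0.0001
grasp_force: 0.0
```

Request:
send_rows:
  moves: "0 0 0 0 0 5 1;0 0 0 0 0 6 1;0 0 0 0 0 6 1;0 0 0 -2 5 0 1;0 0 0 -3 5 0 1;0 0 0 -3 5 0 1;0 0 0 -3 5 0 1;0 0 0 -3 5 0 1"

```text
t: 16.05
tool_pos: [0.4823, 0.4026, 0.2124]
tcp_rot: [3.141, -0.0, 1.663]
wrist_force: [1.1, -0.1, -0.2]
finger_gap: 0.0003
grasp_force: 0.0
```

Request:
send_rows:
  moves: "0 0 0 -3 5 0 1;0 0 0 -3 5 0 1;0 0 0 -3 5 0 1;0 0 0 -3 5 0 1;0 0 0 -3 5 0 1;0 0 0 0 0 0 1"

```text
t: 16.8
tool_pos: [0.3276, 0.6562, 0.2107]
tcp_rot: [-3.139, -0.001, 1.672]
wrist_force: [0.4, -0.7, -0.1]
finger_gap: 0.0005
grasp_force: 0.0
```

```bash
python3 -c "
from h import *
look()
c=r.camera('top');W=pts(c);v,u=np.mgrid[0:480,0:640]
m=((c['frame'].max(-1)<100)&(u>200)&(u<255)&(v>205)&(v<345)&(abs(W[...,2]-.015)<.03)&(W[...,1]>.13)&(W[...,1]<.25)).astype(np.uint8)
n,l,s,ce=cv2.connectedComponentsWithStats(m)
for i in range(1,n):
    if s[i,4]>15: w=W[l==i];print('tray',ce[i].round(),s[i,4],'b',w2b(np.nanmean(w,0)*1000),'z',np.nanpercentile(w[:,2],[10,50,95]).round(3))
for n,(x0,y0,x1,y1) in dict(pot=(310,150,348,190),ink=(455,312,495,342),cup=(118,292,165,330)).items():
    w=W[y0:y1,x0:x1].reshape(-1,3);w=w[w[:,2]>.007];print(n,(np.nanpercentile(w,[2,50,98],axis=0)*1000).round().tolist())
"
```

```text
t 16.85 tcp [331.  653.2 211.2] b [-156.6  653.5] rpy [-180.     0.    95.6] F [-0.3 -0.9  0.9] gap 0.0003
(277, 253) z 0.075 n 91 board c [45.9 56.7] size [23.1 19.8] ang 41
(305, 293) z 0.076 n 84 board c [-44.   -0.7] size [19.2 21.4] ang 86
tray [232. 238.] 118 b [ 91.  154.9] z [0.014 0.018 0.022]
tray [203. 245.] 41 b [ 80.3 222.8] z [-0.003 -0.     0.003]
tray [232. 281.] 107 b [ -4.6 158.4] z [0.013 0.018 0.021]
tray [236. 320.] 133 b [-91.  154.5] z [0.015 0.018 0.022]
tray [204. 340.] 33 b [-130.   228.1] z [-0.003  0.     0.003]
tray [237. 344.] 46 b [-142.2  155.5] z [-0.003 -0.     0.004]
pot [[752.0, -60.0, 12.0], [776.0, -32.0, 54.0], [808.0, -4.0, 60.0]]
ink [[416.0, -376.0, 12.0], [441.0, -346.0, 72.0], [465.0, -328.0, 78.0]]
cup [[422.0, 323.0, 8.0], [455.0, 371.0, 55.0], [485.0, 388.0, 82.0]]
```

All three offcuts lie flat in the tray (tops at z = 18 mm), the board is clear, and the finials and the ink, pot and cup haven't moved.

```bash
python3 -c "
from rig import r
print(r.job_done())"
```

```text
the job is handed in; nothing more can be done
None
```

The job is handed in at about 17 s: the strip, square and disc all lie flat in the scrap tray, both finials still stand where they were on the board, and the ink, pot and cup measured unmoved; I did not re-measure the mallet or spatula, but the arm stayed clear of them.

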